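# Find the rocking corner of a bearing jig and shim it

## Robot

A 6-joint arm with a two-finger parallel gripper is mounted at the origin on a cart in front of the work surface, level with it; the furniture and walls round the work are solid. World frame = base frame: x ahead of the robot, y to its left, z up, the work surface at z = 0. Lengths are in m, angles in rad, forces in N, time in s.
With the tool pointing down it reaches from about 0.35 to 0.975 m from the base axis. Payload 7.1 kg.
Tool frame: the origin (TCP) lies between the finger pads; the fingertips stand arm.tips_ahead ahead of it and the grasp point (between the pads) is the TCP (arm.tips_ahead is the distance from the TCP to the fingertips, in m); z points along the fingers, y is the direction in which the jaws open and shut (so a half turn about z gives the same grasp; the last joint's range is limited). The gripper opens to 88 mm and grips with 3 to 60 N. Pads are 20 mm wide; open, the fingers measure 115 mm over their backs; the gripper's body (75 mm by 178 mm) begins 61 mm behind the grasp point.
Start: joints at [-1.151, 0.423, 1.63, -0, 1.089, -0.019], TCP at [0.266, -0.566, 0.242] pointing down, gripper open.
Joint ranges: [-3, 3], [-0.9, 2.11], [0.09, 2.58], [-1.31, 4.45], [0.11, 2.69], [-2.54, 2.54]. Speed limits (rad/s): [2.39, 2.39, 3.01, 3.14, 3.14, 3.14].

## Interface

Orientations are given as a unit quaternion [x, y, z, w].
In Python, from cell import arm, vision gives the robot as it stands.
- The arm moves only by the shell command python3 -m jog 'ROWS'. ROWS is JSON, a list that holds one entry, the list of rows, each a list of 7 numbers: the turn, a rotation vector about the tool's x, y, z in rad, then the shift along the tool's x, y, z in cm, then the closure in counts, from 0 (fully open) to 255 (shut). In form: [[[rx, ry, rz, x, y, z, claw], ...]]. A call has 1 to 20 rows; each row is the pose to reach, as a shift and turn from the pose commanded when the call began, along the tool's axes at that moment; what a row does not reach only later rows make up. A row lasts 1/8 s, in which the tool goes at most 62.5 mm and 10.7 degrees, less where a joint would pass 70% of its speed; a pose out of reach is approached as far as the arm can. A call with a gripper value outside its range is refused whole. The fingers move at their own pace and stop on an object; the grip force is fixed at half the most. Time passes only in rows, so rows that repeat a pose let the fingers close. It gives the time, the measured TCP pose, the force and the opening at its end, in the units of the state.
- arm.get_obs(): the state, without advancing time (a new reading comes with each control period).
- vision.snapshot(name): name is "side" or "top" or "wrist"; returns a dict with "pixels" (480x640x3 uint8, red, green, blue), "camera_matrix" (3x3 intrinsics, pixels), "D" ([k1, k2, p1, p2, k3] as OpenCV has them; the pictures are not rectified), "cam_to_world" (4x4, takes a point from camera to world coordinates). Camera axes: x right, y up, looking along -z (the intrinsics and any distortion apply to the point x, -y, -z); pixel columns grow to the right and rows downward; lengths in m; the calibration is good to about 2 mm. A picture is of the moment at which its call begins. There is no depth.
- arm.finish_job(): hands the job in, once; it reports no verdict.
The state is a dict: "clock": time; "q": joint angles; "joint_vel": joint speeds; "joint_torque": joint torques, N m; "eef_pos": TCP position; "ee_rot": TCP orientation; "wrist_force": force on the tool from outside, world axes, zero at the start; "wrist_torque": the same for the moment, N m; "gripper_width": finger opening in m.
Only numpy, scipy, OpenCV 4.12 (cv2) and the standard library are available. Lean on these libraries where they do the work, as an engineer would, in place of code of your own. Each camera call takes 0.05 s, during which the arm holds its last target. There are 200 camera calls.

## Task

The steel jig plate rocks on its bed. Press down on its corners one after another until you find the one that sinks, push only that corner's brass shim in under the plate until its upturned tab lies flat against the plate's edge, then press that corner once more to check that it is now firm. Use the fingertips only: do not lift anything, leave the other three shims out, and leave the tools and parts lying around alone.

Things in the scene. Friction and masses are not known exactly. Their poses are not given: they have to be found in the camera images.
- bed: grey cast bed, fixed, 156 x 196 mm, 12 mm thick. Origin under its centre on the work surface; x away from the robot, y left at yaw 0. On its top: 3 mm high guide lips 27 mm apart for each shim, four 10 mm dowels 15 mm tall locating the plate with 1.5 mm play, a seat under each plate corner: three seats 5 mm high, the fourth worn level with the bed (which one: not known beforehand)
- jig_plate: loose steel plate, 140 (x) x 110 (y) x 12 mm, 1.4 to 1.9 kg, lying level on three seats; mandrel in its middle 44 mm wide, 47 mm tall. Origin: centre of the underside, 17 mm above the work surface; axes as the bed's. The corner over the worn seat goes down 4 mm at its corner point under 4 to 6 N (plate tilts 0.07 rad) and comes back when let go; the other three do not move under 10 N
- corner_near_left (a point): point on the plate's top face where its near left corner is pressed, 12 mm in from the plate's near or far edge and 10 mm in from its left or right edge (near: towards the robot, -x; left: +y)
- corner_near_right (a point): point on the plate's top face where its near right corner is pressed, 12 mm in from the plate's near or far edge and 10 mm in from its left or right edge (near: towards the robot, -x; left: +y)
- corner_far_left (a point): point on the plate's top face where its far left corner is pressed, 12 mm in from the plate's near or far edge and 10 mm in from its left or right edge (near: towards the robot, -x; left: +y)
- corner_far_right (a point): point on the plate's top face where its far right corner is pressed, 12 mm in from the plate's near or far edge and 10 mm in from its left or right edge (near: towards the robot, -x; left: +y)
- shim_near_left (a point): loose brass shim of the near left corner: blade 24 mm wide, 28 deep, 4.6 thick, with a 4 mm thick upturned tab 15 mm tall at its outer end. Point: middle of the tab's outer face, 8 mm above the bed's top, at first 90 mm from the plate's centre line; fully home 59 mm (tab on the plate's edge). Slides along the bed's -y with under 1 N; under a seated corner it stops after 3 mm
- shim_near_right (a point): loose brass shim of the near right corner: blade 24 mm wide, 28 deep, 4.6 thick, with a 4 mm thick upturned tab 15 mm tall at its outer end. Point: middle of the tab's outer face, 8 mm above the bed's top, at first 90 mm from the plate's centre line; fully home 59 mm (tab on the plate's edge). Slides along the bed's +y with under 1 N; under a seated corner it stops after 3 mm
- shim_far_left (a point): loose brass shim of the far left corner: blade 24 mm wide, 28 deep, 4.6 thick, with a 4 mm thick upturned tab 15 mm tall at its outer end. Point: middle of the tab's outer face, 8 mm above the bed's top, at first 90 mm from the plate's centre line; fully home 59 mm (tab on the plate's edge). Slides along the bed's -y with under 1 N; under a seated corner it stops after 3 mm
- shim_far_right (a point): loose brass shim of the far right corner: blade 24 mm wide, 28 deep, 4.6 thick, with a 4 mm thick upturned tab 15 mm tall at its outer end. Point: middle of the tab's outer face, 8 mm above the bed's top, at first 90 mm from the plate's centre line; fully home 59 mm (tab on the plate's edge). Slides along the bed's +y with under 1 N; under a seated corner it stops after 3 mm
- spanner: bystander: loose chromed open-ended spanner, 173 mm long, lying on the work surface on the near side of the bed; origin under its centre
- spare_axle: bystander: loose spare axle with nut, 95 mm long, 17 mm thick, near the spanner; origin under its centre
- front_hub: bystander: loose front hub with its axle, 130 mm long, 55 mm thick, lying beyond the bed; origin under its centre
- oil: bystander: oil bottle with a long red spout, 165 mm tall, standing beyond the bed; origin under its centre
There are look-alikes about, which are no part of the job. What is shaped like the part that bears shim_far_left but red is not meant.

How it is judged:
On the way, in this order (a step that is already met when the one before it is completed fails the run):
1. a finger presses the loose corner down, so that the jig plate rocks (tilts more than 0.03 rad) (angle between jig_plate's own z axis and vertical above 0.03 rad and contact force between the fingers and jig_plate above 1 N), for 0.05 s.
2. one shim is fully home under its corner, its tab within 3.5 mm of the plate's edge, the other three out, and the plate level (((y of shim_near_left in the frame of jig_plate below 0.0625 m and x of shim_near_left in the frame of jig_plate between -0.06 and -0.044 m and y of each of shim_near_right, shim_far_right in the frame of jig_plate below -0.076 m and y of shim_far_left in the frame of jig_plate above 0.076 m) or (y of shim_near_right in the frame of jig_plate above -0.0625 m and x of shim_near_right in the frame of jig_plate between -0.06 and -0.044 m and y of each of shim_near_left, shim_far_left in the frame of jig_plate above 0.076 m and y of shim_far_right in the frame of jig_plate below -0.076 m) or (y of shim_far_left in the frame of jig_plate below 0.0625 m and x of shim_far_left in the frame of jig_plate between 0.044 and 0.06 m and y of shim_near_left in the frame of jig_plate above 0.076 m and y of each of shim_near_right, shim_far_right in the frame of jig_plate below -0.076 m) or (y of shim_far_right in the frame of jig_plate above -0.0625 m and x of shim_far_right in the frame of jig_plate between 0.044 and 0.06 m and y of each of shim_near_left, shim_far_left in the frame of jig_plate above 0.076 m and y of shim_near_right in the frame of jig_plate below -0.076 m)) and angle between jig_plate's own z axis and vertical below 0.02 rad), for 0.2 s.
3. a finger presses that same corner with more than 4 N and the plate stays level within 0.02 rad (angle between jig_plate's own z axis and vertical below 0.02 rad and ((y of shim_near_left in the frame of jig_plate below 0.0625 m and x of shim_near_left in the frame of jig_plate between -0.06 and -0.044 m and contact force between the fingers and jig_plate_c0 above 4 N) or (y of shim_near_right in the frame of jig_plate above -0.0625 m and x of shim_near_right in the frame of jig_plate between -0.06 and -0.044 m and contact force between the fingers and jig_plate_c1 above 4 N) or (y of shim_far_left in the frame of jig_plate below 0.0625 m and x of shim_far_left in the frame of jig_plate between 0.044 and 0.06 m and contact force between the fingers and jig_plate_c2 above 4 N) or (y of shim_far_right in the frame of jig_plate above -0.0625 m and x of shim_far_right in the frame of jig_plate between 0.044 and 0.06 m and contact force between the fingers and jig_plate_c3 above 4 N))), for 0.05 s.
At the end, for the whole second after the job is handed in: Exactly one shim is home, its tab within 3.5 mm of the plate's edge and within 8 mm of its seat's middle, the other three are still out (tab's outer face more than 76 mm from the plate's centre line), and the jig plate lies at rest on its bed, level within 0.02 rad and centred within 6 mm (all of step 2 and horizontal distance between jig_plate and bed below 0.006 m and height (world z) of jig_plate below 0.0195 m and linear speed of jig_plate below 0.01 m/s); the robot touches nothing.
It fails at once if the jig plate is lifted off its bed (height (world z) of jig_plate above 0.026 m).
It fails at once if a shim is lifted (height (world z) of any of shim_near_left, shim_near_right, shim_far_left, shim_far_right above 0.032 m).
It fails at once if a bystander is moved by more than 20 mm (distance of any of spanner, spare_axle, front_hub, oil from where it was at the start of the episode above 0.02 m).
It also fails if it takes over 48 s, if anything falls off the work surface, if the arm or the gripper's body presses on something with over 40 N, if the wrist force passes 120 N, or if a joint passes its speed limit or range.

## Working session

There is one attempt and no reset: what is moved stays moved. The work goes in short steps, Python scripts to look and compute and a shell command to move; the robot and the scene stay as the last step left them, time stands still between calls to the robot, and variables do not carry over. Pictures are saved under pics/ and viewed, about 8 in all and at most 12, crops included, and the job is handed in when it is done.

```bash
mkdir -p pics; cat > h.py <<'E'
from cell import arm, vision
import numpy as np, cv2
from scipy.spatial.transform import Rotation as R
def snap(n,f=None):
    s=vision.snapshot(n)
    if f: cv2.imwrite('pics/'+f,cv2.cvtColor(s['pixels'],cv2.COLOR_RGB2BGR))
    return s
def ray(s,uv):
    p=cv2.undistortPoints(np.array(uv,float).reshape(-1,1,2),np.array(s['camera_matrix'],float),np.array(s['D'],float)).reshape(-1,2)
    T=np.array(s['cam_to_world']); d=np.c_[p[:,0],-p[:,1],-np.ones(len(p))]@T[:3,:3].T
    return T[:3,3],d
def plane(s,uv,z):
    o,d=ray(s,uv); return o+d*((z-o[2])/d[:,2])[:,None]
def proj(s,P):
    T=np.array(s['cam_to_world']); c=(np.atleast_2d(P)-T[:3,3])@T[:3,:3]; c=c*[1,-1,-1]
    return cv2.projectPoints(c,np.zeros(3),np.zeros(3),np.array(s['camera_matrix'],float),np.array(s['D'],float))[0].reshape(-1,2)
def tool(P):
    o=arm.get_obs(); return R.from_quat(o['ee_rot']).inv().apply(np.array(P)-o['eef_pos'])*100
E
python3 - <<'E'
from h import *
import pickle
d={n:snap(n,n+'0.png') for n in('top','side')}
pickle.dump(d,open('s0.pkl','wb'))
o=arm.get_obs(); print(o['clock'],o['eef_pos'],R.from_quat(o['ee_rot']).as_matrix().round(3),o['wrist_force'],arm.tips_ahead)
for n in d: print(n,np.round(d[n]['cam_to_world'],3).tolist())
E
```

```text
0.1 [ 0.2653691  -0.56535484  0.24101858] [[ 0.905  0.425 -0.001]
 [ 0.425 -0.905  0.001]
 [-0.    -0.001 -1.   ]] [-0.23794219  0.50909166 -0.1609488 ] 0.019
top [[-0.011, 0.99, -0.139, 0.397], [-1.0, -0.012, -0.011, -0.05], [-0.013, 0.139, 0.99, 1.214], [0.0, 0.0, 0.0, 1.0]]
side [[-0.998, 0.005, 0.057, 0.611], [0.05, -0.403, 0.914, 1.055], [0.027, 0.915, 0.402, 0.515], [0.0, 0.0, 0.0, 1.0]]
```

View pics/top0.png

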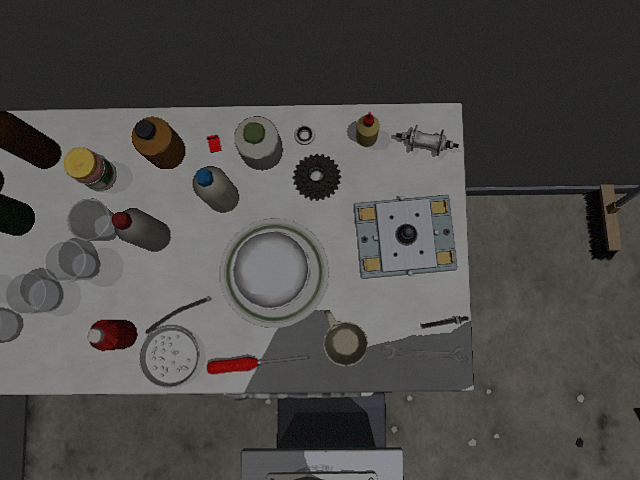

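View pics/side0.png

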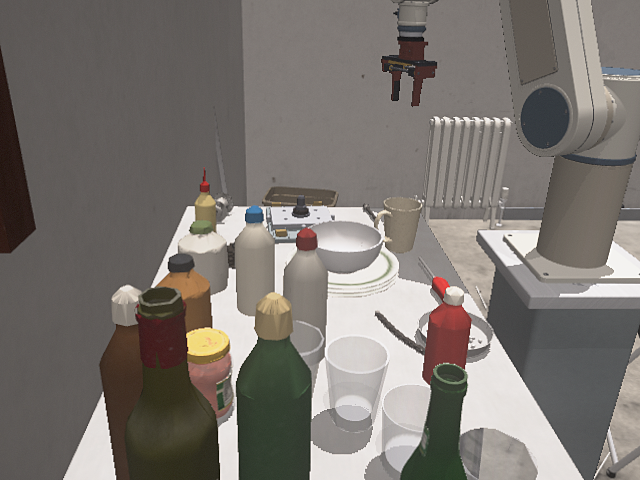

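The top view shows the bed around (405,237) with four brass shims near (367,213), (440,206), (372,264) and (443,259). The oil bottle is at (367,130) and the hub at (426,140). The side view shows the bed far off, partly behind the bowl. I'll measure the bed coarsely from these two views.

```bash
python3 - <<'E'
from h import *
import pickle
d=pickle.load(open('s0.pkl','rb')); s=d['top']
hsv=cv2.cvtColor(s['pixels'],cv2.COLOR_RGB2HSV)
m=cv2.inRange(hsv,(12,80,90),(32,255,255)); m[:, :345]=0; m[:,470:]=0; m[:185]=0;m[290:]=0
n,l,st,c=cv2.connectedComponentsWithStats(m)
k=[i for i in range(1,n) if st[i,4]>40]; uv=c[k]
P=plane(s,uv,.018); print(uv.round(1).tolist(),st[k,4]); print(P.round(4)); print('mean',P.mean(0))
m2=cv2.inRange(hsv,(85,20,60),(115,110,255));m2[:, :345]=0; m2[:,470:]=0; m2[:185]=0;m2[290:]=0
cs=max(cv2.findContours(m2,0,2)[0],key=cv2.contourArea);r=cv2.minAreaRect(cs);print(r)
b=plane(s,cv2.boxPoints(r),.012);print(b.round(4),b.mean(0))
print('oil,hub,mandrel',plane(s,[[367,130],[368,116],[426,140]],.05).round(3).tolist(),plane(s,[[407,232]],.07))
c=P.mean(0); print('side proj of centre',proj(d['side'],[c]))
o=arm.get_obs();print(tool([b.mean(0)[0],b.mean(0)[1],.25]))
E
```

```text
[[437.3, 207.1], [366.6, 213.5], [443.1, 257.5], [371.6, 264.0]] [144 167 147 176]
[[ 0.6308 -0.2419  0.018 ]
 [ 0.6194 -0.0975  0.018 ]
 [ 0.5272 -0.25    0.018 ]
 [ 0.5159 -0.1058  0.018 ]]
mean [ 0.5732961  -0.17380214  0.018     ]
((380.03466796875, 238.3465576171875), (75.3243179321289, 45.37369918823242), 84.2894058227539)
[[ 0.6424 -0.0717  0.012 ]
 [ 0.6506 -0.1645  0.012 ]
 [ 0.4962 -0.1757  0.012 ]
 [ 0.4882 -0.0845  0.012 ]] [ 0.56934826 -0.12410826  0.012     ]
oil,hub,mandrel [[0.785, -0.1, 0.05], [0.815, -0.103, 0.05], [0.762, -0.219, 0.05]] [[ 0.57216192 -0.17306433  0.07      ]]
side proj of centre [[299.84387872 219.08002824]]
[ 46.26502292 -27.03012627  -0.86336918]
```

```bash
python3 -m jog '[[[0,0,0.18,22,-11,-0.5,255],[0,0,0.36,44.5,-22.4,-1,255],[0,0,0.36,44.5,-22.4,-1,255],[0,0,0.36,44.5,-22.4,-1,255],[0,0,0.36,44.5,-22.4,-1,255],[0,0,0.36,44.5,-22.4,-1,255],[0,0,0.36,44.5,-22.4,-1,255],[0,0,0.36,44.5,-22.4,-1,255],[0,0,0.36,44.5,-22.4,-1,255],[0,0,0.36,44.5,-22.4,-1,255],[0,0,0.36,44.5,-22.4,-1,255]]]'
python3 - <<'E'
from h import *
import pickle
s=snap('wrist','w1.png'); pickle.dump(s,open('w1.pkl','wb'))
o=arm.get_obs();print(o['clock'],o['eef_pos'],R.from_quat(o['ee_rot']).as_matrix().round(3).tolist(),o['gripper_width'],o['wrist_force'])
print(np.round(s['cam_to_world'],3).tolist())
E
```

```text
clock: 1.48
eef_pos: [0.5723, -0.1751, 0.2515]
ee_rot: [0.999, 0.039, -0.0, -0.0]
wrist_force: [0.6, -0.4, -0.2]
gripper_width: 0.0003
1.525 [ 0.5723354  -0.17516601  0.25156759] [[0.997, 0.077, -0.0], [0.077, -0.997, 0.0], [-0.0, -0.0, -1.0]] 0.0003944678089089432 [-0.05680556  0.87126309 -0.21965697]
[[0.078, 0.965, 0.25, 0.64], [-0.997, 0.076, 0.02, -0.17], [-0.0, -0.251, 0.968, 0.395], [0.0, 0.0, 0.0, 1.0]]
```

View pics/w1.png

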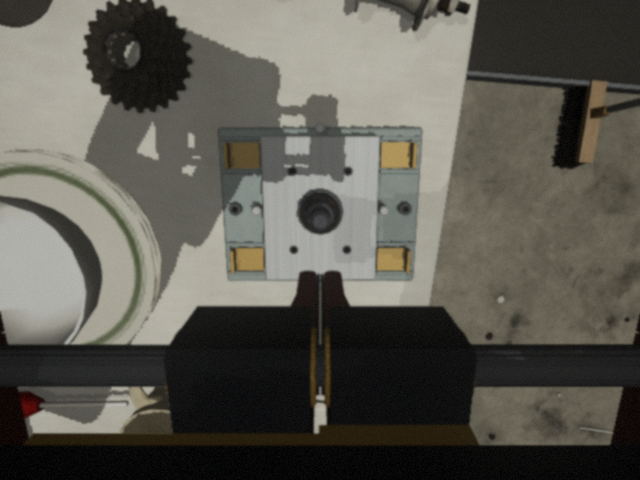

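The wrist view shows the plate with corners near (262,137), (376,137), (265,279) and (378,279). The four shims are at (242,155), (399,155), (247,259) and (393,259), and the bed is seen from straight above.

```bash
cat > m.py <<'E'
from h import *
import pickle
s=pickle.load(open('w1.pkl','rb')); t=pickle.load(open('s0.pkl','rb'))['top']
hsv=cv2.cvtColor(s['pixels'],cv2.COLOR_RGB2HSV)
m=cv2.inRange(hsv,(12,80,60),(32,255,255)); m[:, :215]=0; m[:,425:]=0; m[:120]=0;m[285:]=0
n,l,st,c=cv2.connectedComponentsWithStats(m); k=[i for i in range(1,n) if st[i,4]>150]; uv=c[k]
P=plane(s,uv,.017); print(uv.round(1).tolist(),st[k,4]); print(P.round(4).tolist())
def tri(u1,u2):
    o1,d1=ray(s,[u1]);o2,d2=ray(t,[u2]);A=np.c_[d1[0],-d2[0]];x=np.linalg.lstsq(A,o2-o1,rcond=None)[0]
    a=o1+d1[0]*x[0];b=o2+d2[0]*x[1];return (a+b)/2,np.linalg.norm(a-b)
T=[[437.3,207.1],[366.6,213.5],[443.1,257.5],[371.6,264.0]]
for u in uv:
    w=plane(s,[u],.017); i=np.argmin(np.linalg.norm(plane(t,T,.017)-w,axis=1)); print('tri',tri(u,T[i]))
g=cv2.cvtColor(s['pixels'],cv2.COLOR_RGB2GRAY).astype(float)
C=np.float32([[262,137],[376,137],[378,279],[265,279]]).reshape(-1,1,2)
C=cv2.cornerSubPix(g.astype(np.uint8),C.copy(),(5,5),(-1,-1),(3,50,.01)).reshape(-1,2);print(C.tolist())
W=plane(s,C,.029);print('plate',W.round(4).tolist(),W.mean(0),[np.linalg.norm(W[i]-W[i-1]).round(4) for i in range(4)])
print('mandrel base-ish',plane(s,[[320,209]],.06))
e=W[0]-W[1]+W[3]-W[2];yaw=np.arctan2(-e[0],e[1]);f=W[0]-W[3]+W[1]-W[2];print('yaw',yaw,np.arctan2(f[1],f[0]))
E
python3 m.py
```

```text
[[244.5, 155.0], [397.9, 154.6], [246.8, 259.1], [392.7, 259.1]] [728 896 766 746]
[[0.6179, -0.1002, 0.017], [0.6297, -0.2458, 0.017], [0.514, -0.1056, 0.017], [0.5257, -0.254, 0.017]]
tri (array([ 0.61882643, -0.09870387,  0.01479271]), np.float64(0.0030089540910553103))
tri (array([ 0.62961904, -0.24236607,  0.02538004]), np.float64(0.0035783546450944195))
tri (array([ 0.5154342 , -0.10590785,  0.02070965]), np.float64(0.0006723700010382485))
tri (array([ 0.52709532, -0.25106743,  0.02200902]), np.float64(0.0036126843523839086))
[[259.90863037109375, 137.3975830078125], [378.71209716796875, 136.23379516601562], [378.0, 279.0], [267.380615234375, 280.5362548828125]]
plate [[0.6355, -0.116, 0.029], [0.6449, -0.2239, 0.029], [0.5074, -0.2393, 0.029], [0.4972, -0.1289, 0.029]] [ 0.57125625 -0.17702712  0.029     ] [np.float64(0.1389), np.float64(0.1084), np.float64(0.1383), np.float64(0.1108)]
mandrel base-ish [[ 0.57934264 -0.17536959  0.06      ]]
yaw 0.09028235512320866 0.10215108948597829
```

```bash
python3 -m jog '[[[0,0,0,-3,-2.2,6,255],[0,0,0,-5.8,-4.4,12,255],[0,0,0,-5.8,-4.4,16,255],[0,0,0,-5.8,-4.4,19,255],[0,0,0,-5.8,-4.4,19.9,255],[0,0,0,-5.8,-4.4,20.1,255],[0,0,0,-5.8,-4.4,20.1,255],[0,0,0,-5.8,-4.4,20.1,255]]]'
python3 -m jog '[[[0,0,0,0,0,0.05,255],[0,0,0,0,0,0.1,255],[0,0,0,0,0,0.15,255],[0,0,0,0,0,0.2,255],[0,0,0,0,0,0.2,255]]]'
```

```text
clock: 2.52
eef_pos: [0.5128, -0.135, 0.0519]
ee_rot: [0.999, 0.039, 0.001, 0.0]
wrist_force: [-0.2, 0.2, 0.1]
gripper_width: 0.0004
clock: 3.15
eef_pos: [0.5119, -0.1346, 0.0486]
ee_rot: [0.999, 0.039, -0.0, -0.0]
wrist_force: [0.5, 0.5, -0.4]
gripper_width: 0.0007
```

```bash
python3 -m jog '[[[0,0,0,0,0,0.05,255],[0,0,0,0,0,0.1,255],[0,0,0,0,0,0.1,255]]]'
python3 -m jog '[[[0,0,0,0,0,0.05,255],[0,0,0,0,0,0.1,255],[0,0,0,0,0,0.1,255]]]'
```

```text
clock: 3.52
eef_pos: [0.512, -0.1347, 0.0483]
ee_rot: [0.999, 0.039, 0.0, 0.0]
wrist_force: [-2.2, 1.7, 9.0]
gripper_width: 0.0002
clock: 3.9
eef_pos: [0.512, -0.1346, 0.0482]
ee_rot: [0.999, 0.039, 0.0, 0.0]
wrist_force: [-5.2, 0.8, 19.9]
gripper_width: 0.0003
```

Near left is firm: about 20 N and no sinking. Next is near right.

```bash
python3 -m jog '[[[0,0,0,0,0,-1.2,255],[0,0,0,0,4.5,-1.2,255],[0,0,0,0,9,-1.2,255],[0,0,0,0,9,-1.2,255],[0,0,0,0,9,-0.5,255],[0,0,0,0,9,-0.25,255],[0,0,0,0,9,-0.2,255],[0,0,0,0,9,-0.15,255],[0,0,0,0,9,-0.1,255],[0,0,0,0,9,-0.1,255]]]'
```

```text
clock: 5.15
eef_pos: [0.5184, -0.2232, 0.0483]
ee_rot: [0.999, 0.04, -0.001, -0.001]
wrist_force: [-5.2, 3.6, 10.7]
gripper_width: 0.0003
```

```bash
python3 -m jog '[[[0,0,0,0,0,-1.2,255],[0,0,0,5,0,-1.2,255],[0,0,0,11.6,0,-1.2,255],[0,0,0,11.6,0,-1.2,255],[0,0,0,11.6,0,-0.5,255],[0,0,0,11.6,0,-0.2,255],[0,0,0,11.6,0,-0.1,255],[0,0,0,11.6,0,-0.05,255],[0,0,0,11.6,0,0,255],[0,0,0,11.6,0,0,255]]]'
```

```text
clock: 6.4
eef_pos: [0.6329, -0.215, 0.0484]
ee_rot: [0.999, 0.039, -0.001, -0.001]
wrist_force: [-5.7, 2.3, 9.3]
gripper_width: 0.0006
```

```bash
python3 -m jog '[[[0,0,0,0,0,-1.2,255],[0,0,0,0,-4.5,-1.2,255],[0,0,0,0,-9,-1.2,255],[0,0,0,0,-9,-1.2,255],[0,0,0,0,-9,-0.5,255],[0,0,0,0,-9,-0.2,255],[0,0,0,0,-9,-0.1,255],[0,0,0,0,-9,0,255],[0,0,0,0,-9,0,255]]]'
python3 -m jog '[[[0,0,0,0,0,0.1,255],[0,0,0,0,0,0.2,255],[0,0,0,0,0,0.3,255],[0,0,0,0,0,0.35,255],[0,0,0,0,0,0.35,255]]]'
```

```text
clock: 7.52
eef_pos: [0.6276, -0.126, 0.0478]
ee_rot: [0.999, 0.039, 0.0, 0.0]
wrist_force: [-0.9, -1.5, 2.1]
gripper_width: 0.0006
clock: 8.15
eef_pos: [0.628, -0.1255, 0.0445]
ee_rot: [0.999, 0.039, 0.0, 0.0]
wrist_force: [-0.6, -1.8, 4.1]
gripper_width: 0.0002
```

Far left sinks about 4 mm under 4 N, so that is the loose corner. I'll release it and hover outside its shim.

```bash
python3 -m jog '[[[0,0,0,0,0,-1,255],[0,0,0,0,0,-2.5,255],[0,0,0,-0.8,-3.5,-2.5,255],[0,0,0,-0.8,-6.6,-2.5,255],[0,0,0,-0.8,-6.6,-2.5,255],[0,0,0,-0.8,-6.6,-2.5,255]]]'
python3 - <<'E'
from h import *
import pickle
s=snap('wrist','w2.png'); pickle.dump(s,open('w2.pkl','wb'))
o=arm.get_obs();print(o['clock'],o['eef_pos'],o['wrist_force'])
E
```

```text
clock: 8.9
eef_pos: [0.6148, -0.0606, 0.0698]
ee_rot: [0.999, 0.04, 0.0, 0.0]
wrist_force: [0.4, -0.4, 0.3]
gripper_width: 0.0009
8.95 [ 0.61480439 -0.06098795  0.06962305] [ 0.84866309 -0.2339885  -0.26144736]
```

View pics/w2.png

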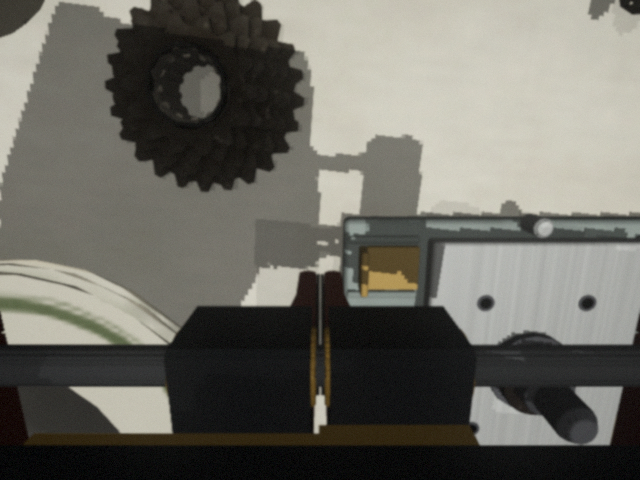

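The close view shows the far-left shim's brass at (362–418, 247–297), with its tab at about x=365. The fingertips are just left of it at (320,275), with clear space between them.

```bash
python3 - <<'E'
from h import *
import pickle
s=pickle.load(open('w2.pkl','rb'))
hsv=cv2.cvtColor(s['pixels'],cv2.COLOR_RGB2HSV)
m=cv2.inRange(hsv,(12,80,40),(32,255,255)); m[:230]=0;m[305:]=0;m[:,:350]=0
y,x=np.nonzero(m);print(x.min(),x.max(),y.min(),y.max())
x0=x.min();r=y[x<=x0+3];print(r.min(),r.max())
W=plane(s,[[x0,r.min()],[x0,r.max()]],.027);print(W,tool(W))
W=plane(s,[[395,y.min()],[395,y.max()]],.0166);print(W,tool(W))
print(proj(s,[arm.get_obs()['eef_pos']-np.array([0,0,.019])]))
E
```

```text
359 419 246 296
247 296
[[ 0.63130801 -0.0796338   0.027     ]
 [ 0.60521807 -0.08239361  0.027     ]] [[ 1.49595312  1.98714962  4.26391636]
 [-1.12665286  2.05751601  4.26210325]]
[[ 0.63051531 -0.09977198  0.0166    ]
 [ 0.60247328 -0.10339699  0.0166    ]] [[ 1.25814813  3.98823903  5.30431847]
 [-1.56585429  4.1295388   5.30238473]]
[[318.97445026 293.42237852]]
```

```bash
python3 -m jog '[[[0,0,0,0.1,0,1.5,255],[0,0,0,0.1,0,2.8,255],[0,0,0,0.1,0,3.25,255],[0,0,0,0.1,0,3.25,255],[0,0,0,0.1,0.3,3.25,255],[0,0,0,0.1,0.6,3.25,255],[0,0,0,0.1,0.8,3.25,255],[0,0,0,0.1,1,3.25,255],[0,0,0,0.1,1.2,3.25,255],[0,0,0,0.1,1.4,3.25,255],[0,0,0,0.1,1.4,3.25,255]]]'
python3 -m jog '[[[0,0,0,0,0.2,0,255],[0,0,0,0,0.4,0,255],[0,0,0,0,0.6,0,255],[0,0,0,0,0.8,0,255],[0,0,0,0,1.0,0,255],[0,0,0,0,1.2,0,255],[0,0,0,0,1.4,0,255],[0,0,0,0,1.6,0,255],[0,0,0,0,1.8,0,255],[0,0,0,0,1.8,0,255]]]'
```

```text
clock: 10.32
eef_pos: [0.6165, -0.0744, 0.0367]
ee_rot: [0.999, 0.039, 0.0, 0.0]
wrist_force: [0.1, 0.5, -0.5]
gripper_width: 0.0001
clock: 11.58
eef_pos: [0.618, -0.0923, 0.0367]
ee_rot: [0.999, 0.039, 0.0, 0.0]
wrist_force: [0.2, 0.6, 0.0]
gripper_width: 0.0005
```

```bash
python3 -m jog '[[[0,0,0,0,0.1,0,255],[0,0,0,0,0.2,0,255],[0,0,0,0,0.3,0,255],[0,0,0,0,0.4,0,255],[0,0,0,0,0.5,0,255],[0,0,0,0,0.5,0,255]]]'
python3 -m jog '[[[0,0,0,0,0.05,0,255],[0,0,0,0,0.1,0,255],[0,0,0,0,0.15,0,255],[0,0,0,0,0.15,0,255]]]'
```

```text
clock: 12.32
eef_pos: [0.6183, -0.0972, 0.0367]
ee_rot: [0.999, 0.039, 0.0, 0.0]
wrist_force: [-0.5, -0.4, 0.1]
gripper_width: 0.0004
clock: 12.82
eef_pos: [0.6185, -0.0987, 0.0367]
ee_rot: [0.999, 0.039, 0.0, 0.0]
wrist_force: [0.1, -0.2, 0.2]
gripper_width: 0.0007
```

```bash
python3 -m jog '[[[0,0,0,0,0.05,0,255],[0,0,0,0,0.1,0,255],[0,0,0,0,0.1,0,255]]]'
```

```text
clock: 13.2
eef_pos: [0.6185, -0.0997, 0.0367]
ee_rot: [0.999, 0.039, 0.0, 0.0]
wrist_force: [-0.0, 0.7, 0.4]
gripper_width: 0.0005
```

```bash
python3 -m jog '[[[0,0,0,0,0.05,0,255],[0,0,0,0,0.1,0,255],[0,0,0,0,0.15,0,255],[0,0,0,0,0.15,0,255]]]'
python3 - <<'E'
from h import *
import pickle
s=snap('wrist'); pickle.dump(s,open('w3.pkl','wb'))
a=cv2.cvtColor(s['pixels'][180:320,240:500],cv2.COLOR_RGB2BGR);cv2.imwrite('pics/w3.png',cv2.resize(a,None,fx=3,fy=3))
E
```

```text
clock: 13.7
eef_pos: [0.6186, -0.1012, 0.0367]
ee_rot: [0.999, 0.039, -0.0, 0.0]
wrist_force: [0.3, -0.2, -1.2]
gripper_width: 0.0005
```

View pics/w3.png

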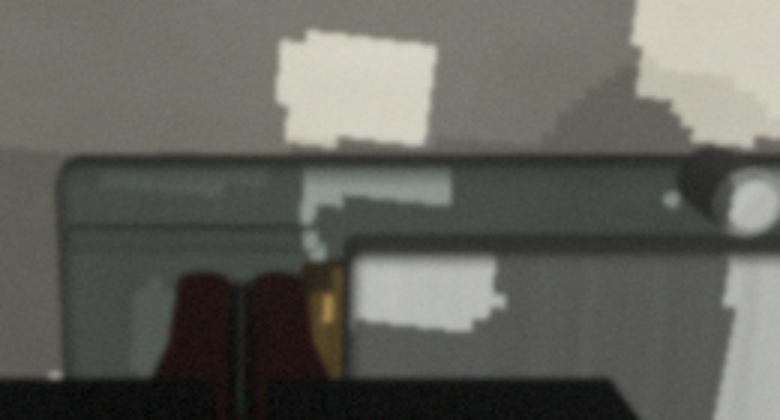

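The view shows the tab (crop x 305–345) almost against the plate edge (x≈350), with a small gap left. I'll push on until I feel resistance.

```bash
python3 -m jog '[[[0,0,0,0,0.05,0,255],[0,0,0,0,0.1,0,255],[0,0,0,0,0.1,0,255]]]'
python3 -m jog '[[[0,0,0,0,0.05,0,255],[0,0,0,0,0.1,0,255],[0,0,0,0,0.1,0,255]]]'
```

```text
clock: 14.12
eef_pos: [0.6187, -0.1022, 0.0367]
ee_rot: [0.999, 0.039, 0.0, 0.0]
wrist_force: [0.0, 0.5, -0.1]
gripper_width: 0.0004
clock: 14.5
eef_pos: [0.6188, -0.1029, 0.0367]
ee_rot: [0.999, 0.039, -0.0, -0.0]
wrist_force: [1.4, 1.6, -0.5]
gripper_width: 0.0004
```

```bash
python3 -m jog '[[[0,0,0,0,0.05,0,255],[0,0,0,0,0.1,0,255],[0,0,0,0,0.1,0,255]]]'
```

```text
clock: 14.88
eef_pos: [0.6188, -0.1031, 0.0367]
ee_rot: [0.999, 0.039, -0.0, -0.001]
wrist_force: [0.3, 7.1, 1.5]
gripper_width: 0.0006
```

The shim is home (7 N resistance, no more travel). I'll back off, lift over, and press the far-left corner again.

```bash
python3 -m jog '[[[0,0,0,0,-0.6,0,255],[0,0,0,0,-1,0,255],[0,0,0,0,-1,-2.5,255],[0,0,0,0,-1,-2.5,255],[0,0,0,0.75,2.2,-2.5,255],[0,0,0,0.75,2.2,-2.5,255],[0,0,0,0.75,2.2,-1.6,255],[0,0,0,0.75,2.2,-1.3,255],[0,0,0,0.75,2.2,-1.2,255],[0,0,0,0.75,2.2,-1.15,255],[0,0,0,0.75,2.2,-1.1,255],[0,0,0,0.75,2.2,-1.1,255]]]'
```

```text
clock: 16.38
eef_pos: [0.6281, -0.1252, 0.048]
ee_rot: [0.999, 0.039, 0.0, -0.0]
wrist_force: [-1.7, 3.2, 4.4]
gripper_width: 0.0007
```

```bash
python3 -m jog '[[[0,0,0,0,0,0.05,255],[0,0,0,0,0,0.1,255],[0,0,0,0,0,0.1,255],[0,0,0,0,0,0.1,255]]]'
```

```text
clock: 16.88
eef_pos: [0.6281, -0.1252, 0.0479]
ee_rot: [0.999, 0.039, 0.0, -0.0]
wrist_force: [-4.9, 3.2, 13.1]
gripper_width: 0.0007
```

The corner is firm: 13 N with no sinking. I'll lift clear, back to over the plate's centre, and look.

```bash
python3 -m jog '[[[0,0,0,0,0,-2,255],[0,0,0,0,0,-7,255],[0,0,0,-2,2,-13,255],[0,0,0,-5.8,4.5,-19,255],[0,0,0,-5.8,4.5,-20,255],[0,0,0,-5.8,4.5,-20,255],[0,0,0,-5.8,4.5,-20,255]]]'
python3 - <<'E'
from h import *
s=snap('wrist')
a=cv2.cvtColor(s['pixels'][110:300,200:440],cv2.COLOR_RGB2BGR);cv2.imwrite('pics/w4.png',cv2.resize(a,None,fx=3,fy=3))
print(arm.get_obs()['wrist_force'])
E
```

```text
clock: 17.75
eef_pos: [0.5737, -0.1746, 0.246]
ee_rot: [0.999, 0.039, -0.0, -0.0]
wrist_force: [0.2, 0.6, 0.2]
gripper_width: 0.0003
[ 0.11868934  1.43619794 -0.53101888]
```

View pics/w4.png

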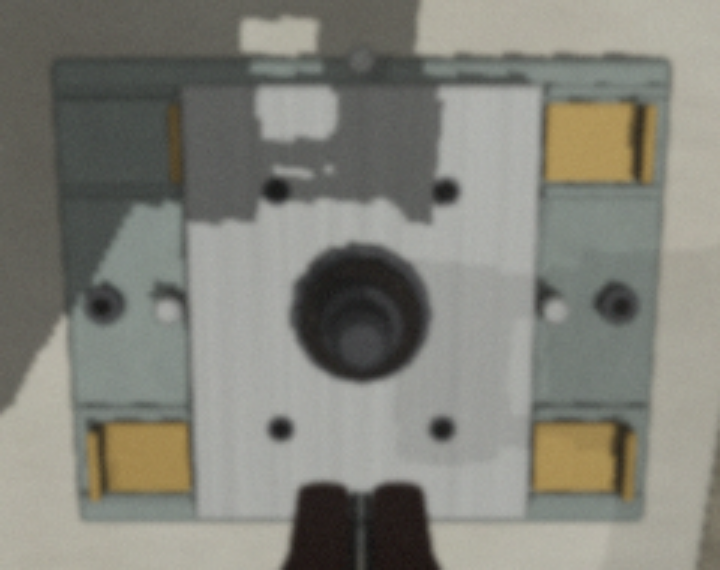

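The final view shows the far-left tab flat against the plate's edge (crop (175,140)). The other three shims are fully out at (600,140), (140,455) and (585,455).

```bash
python3 -c "
from cell import arm
print(arm.finish_job())"
```

```text
the job is handed in; nothing more can be done
None
```

The far-left corner was the loose one. Its shim is now fully home, the corner is firm, and I handed the job in at about 18 s of the 48 s allowed.

- **Finding the corner:** near left, near right and far right held firm under 9–20 N. I pressed near left to about 20 N, beyond the 10 N the task gives as safe for a seated corner, and saw no movement. Far left sank about 3.9 mm under 4 N.
- **Pushing the shim:** I pushed only the far-left shim. It slid freely until the tab met the plate's edge, where resistance rose to 7 N and it stopped moving.
- **Checking it:** pressing the far-left corner again gave 13 N at the fingertip height where the other corners stopped (within 0.5 mm), so it no longer sinks.
- **Last picture:** the far-left tab lies on the plate's edge, the other three shims are still out, and the arm is clear of everything. I judged the plate level from the press readings and this view; I did not measure its tilt separately.
- **Not checked:** I took no final picture of the spanner, spare axle, hub or oil bottle. The arm's path stayed away from all of them.
- **Disagreement:** heights worked out by combining the top and wrist cameras scattered from 15 to 25 mm for the shims, so I set working heights by touch instead.

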